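# Loosen the noodle roller's knurled locking ring

### The arm

A 6-joint arm with a two-finger parallel gripper is mounted at the origin on the work surface. World frame = base frame: x ahead of the robot, y to its left, z up, the work surface at z = 0. Lengths are in m, angles in rad, forces in N, time in s.
With the tool pointing down it reaches from about 0.35 to 0.975 m from the base axis. Payload 4.9 kg.
Tool frame: the origin (TCP) lies on the centre line of the jaws, within the pads' length; the fingertips stand 14 mm ahead of it and the grasp point (between the pads) lies 5 mm behind it (manip.nose_length is the distance from the TCP to the fingertips, in m); z points along the fingers, y is the line along which they close (so a half turn about z gives the same grasp; the last joint's range is limited). The gripper opens to 85 mm and grips with 20 to 120 N. Pads are 22 mm wide; open, the fingers measure 114 mm over their backs; the gripper's body (76 mm by 85 mm) begins 54 mm behind the grasp point. The pads swing forward as they close: fully open they stand 13 mm farther back than shut.
Start: joints at [-1.327, 0.053, 1.613, -0, 1.476, -0.119], TCP at [0.222, -0.584, 0.245] pointing down, gripper open.
Joint ranges: [-3.01, 3.01], [-1.01, 2.22], [0.06, 2.58], [-1.02, 4.17], [0.09, 2.62], [-3.14, 3.14]. Speed limits (rad/s): [2.57, 2.57, 3.14, 3.14, 3.14, 3.14].

### API

Orientations are given as a unit quaternion [w, x, y, z].
In Python, from plant import manip, imaging gives the robot as it stands.
- The arm moves only by the tool play_rows, never from a script. Its argument "commands" is a list of rows, each a list of 6 numbers: the shift along the tool's x, y, z in mm, then the turn, a rotation vector about the tool's x, y, z in degrees. A call has 1 to 5 rows; each row shifts and turns the commanded pose from where the row before left it, along the tool's axes as they then stand; what a row does not reach is not made up. A row lasts 1/12 s, in which the tool goes at most 41.7 mm and 7.16 degrees, less where a joint would pass 70% of its speed; a pose out of reach is approached as far as the arm can. A call is refused whole if a number of a shift passes 41.7 or a number of a turn 7.16, either way. A call with a gripper value outside its range is refused whole. "hand" is the finger opening in mm, from 0 to 85.4, set as the call begins (left out, the last holds). The fingers move at their own pace and stop on an object; the grip force is fixed at half the most. Time passes only in rows, so rows that do not move let the fingers close. It gives the time, the measured TCP pose, the force, the opening and the grip force at its end, in the units of the state.
- manip.state(): the state, without advancing time (a new reading comes with each control period).
- imaging.grab_frame(name): name is "scene" or "top" or "wrist"; returns a dict with "image" (480x640x3 uint8, red, green, blue), "fx", "fy", "cx", "cy" (pixels), "k1" (the pictures are not rectified: a ray, as slopes to the right and down, at radius r is drawn at 1 + k1 r^2 times it, then the intrinsics apply), "R" (3x3) and "t" (3): a world point X has camera coordinates R X + t; the wrist camera has in their place "mount" (4x4, takes a point from camera to tool coordinates, whose origin is the TCP and whose axes are the flange's). Camera axes: x right, y down, z forward; pixel columns grow to the right and rows downward; lengths in m; the calibration is good to about 2 mm. A picture is of the moment at which its call begins: read the wrist's pose just before it. There is no depth.
- manip.job_done(): hands the job in; it is judged then, once.
The state is a dict: "time": time; "joint_pos": joint angles; "joint_vel": joint speeds; "joint_efforts": joint torques, N m; "tool_pos": TCP position; "tool_rot": TCP orientation; "contact_force": force on the tool from outside, world axes, zero at the start; "ft_torque": the same for the moment, N m; "gripper_width": opening from 0.0 (shut) to 1.0 (fully open); "grasp_force": force on a finger pad.
Only numpy, scipy, OpenCV 4.12 (cv2) and the standard library are available. Lean on these libraries where they do the work, as an engineer would, in place of code of your own. Each camera call takes 0.05 s, during which the arm holds its last target. There are 200 camera calls.

### The job

Loosen the knurled locking ring on the side of the steel noodle roller by two full turns: press a fingertip gently on top of its ridged rim and roll it towards the machine's front, the side facing the robot, stroke after stroke. Stop within half a turn past the two, and take the hand away. Touch the ring only with the fingers, never grip it or lift it, and leave the smooth dial on the other side and everything else on the table as it is.

Things in the scene. Friction and masses are not known exactly. Their poses are not given: they have to be found in the camera images.
- machine: Steel noodle roller bolted to the table: two cheeks 150 (x) by 150 mm high joined by rollers, 220 mm over their outer faces (y); base plate 180 x 210 mm; highest point 161 mm. Origin: centre of its underside, on the table; x from its front (towards the robot, within 0.45 rad) to its rear, y left, z up. Knurled locking ring on the right (-y) cheek, smooth dial on the left (+y) cheek.
- ring_carrier: Shaft end with the knurled locking ring: black plastic, 56 mm diameter over 20 ridges 1.5 mm high, 22 mm wide, 19 mm clear of the cheek. Origin: the ring's centre, at (0, -140, 125) mm in the machine's frame; axes as the machine's, ring axis along y. It floats on a spring: pushed, it sinks straight down up to 12 mm (0.7 N per mm, then a hard stop) and rises when let go.
- ring_top (a point): Top of the locking ring's rim, 28 mm above its centre, 153 mm above the table at rest; sinks with the ring but does not turn; axes as the machine's. A fingertip 5 to 8 mm below the resting top, swept level from 40 mm behind it (+x) to 40 mm before it (-x), turns the ring forward by 0.8 to 2 rad. Friction and ridges carry it; it needs about 1 to 1.5 N at the rim and stays where left.
- lock_ring (a joint): Turn of the locking ring, rad: 0 tight, growing as it is loosened (anticlockwise seen from outside, the -y side: the rim's top moves to the machine's front, -x). Starts at 0 to 0.6 rad; the two turns count from tight or from the start alike. End stops at 0 and 18.85 (three turns). A pale bar across the rim and down the outer face points straight up at 0 and at every full turn.
- gap_dial (a joint): Turn of the smooth black dial (56 mm in diameter, 22 mm wide, no ridges) at (0, +140, 125) mm in the machine's frame, in rad; to be left alone. It starts at 0.
- jar: Glass jar with steel cap, 60 mm in diameter, 100 mm high, standing near the ring. Origin: centre of its underside.
- bowl: Steel bowl, 100 mm in diameter, 45 mm high, near the ring. Origin: centre of its underside.
- scraper: Bench scraper lying in front of the machine, steel blade 100 x 75 mm with a wooden grip, 14 mm high. Origin: under the blade's centre, on the table.
- crank: Loose crank handle lying in front of the machine, 120 mm long, its wooden knob standing 58 mm high. Origin: centre of its underside.
- brush: Brush lying on the table to the robot's right. Origin: its underside.

How it is judged:
By the outcome, as a careful person would: the job done as asked, in the order asked, and still so for the second after the job is handed in, with the robot touching nothing.
It also fails if it takes over 58 s, if anything falls off the work surface, if the arm or the gripper's body presses on something with over 40 N, if the wrist force passes 120 N, or if a joint passes its speed limit or range.

## Working session

There is one attempt and no reset: what is moved stays moved. The work goes in short steps, Python scripts to look and compute and a tool call to move; the robot and the scene stay as the last step left them, time stands still between calls to the robot, and variables do not carry over. Pictures are saved under pics/ and viewed, at most 10 in all, crops included, and the job is handed in when it is done.

Besides the shell and the picture viewer there is one more tool, called by a JSON object that holds its "name" and its "arguments", one argument or row to a line. play_rows: Moves the arm, as the interface text tells. Its arguments: {"type":"object","properties":{"commands":{"type":"array","items":{"type":"array","items":{"type":"number"}}},"hand":{"type":"number"}},"required":["commands"]}

```bash
mkdir -p pics; ls; python3 - <<'E'
from plant import manip, imaging
import cv2,numpy as np
s=manip.state();print({k:np.round(v,3) for k,v in s.items()}, manip.nose_length)
ims=[]
for n in("scene","top"):
    f=imaging.grab_frame(n);np.savez(f"{n}0.npz",**f)
    cv2.imwrite(f"pics/{n}0.png",f["image"][:,:,::-1])
    print(n,f["fx"],f["fy"],f["cx"],f["cy"],f["k1"],np.round(f["R"],3).tolist(),np.round(f["t"],3))
E
```

```text
pics
{'time': np.float64(0.0), 'joint_pos': array([-1.327,  0.053,  1.614, -0.   ,  1.476, -0.119]), 'joint_vel': array([-0.001,  0.001,  0.   ,  0.001, -0.002, -0.   ]), 'joint_efforts': array([-0.0000e+00, -3.9368e+01, -3.7018e+01, -0.0000e+00,  7.0000e-03,
       -0.0000e+00]), 'tool_pos': array([ 0.222, -0.584,  0.244]), 'tool_rot': array([-0.001,  0.984,  0.18 , -0.   ]), 'contact_force': array([0.254, 0.281, 1.001]), 'ft_torque': array([ 0.002,  0.017, -0.042]), 'grasp_force': np.float64(0.0), 'gripper_width': np.float64(0.999)} 0.014
scene 603.060423351415 603.060423351415 322.7086098900036 236.76616238788299 -0.12162649536209806 [[-0.759, 0.651, -0.006], [0.546, 0.631, -0.551], [-0.355, -0.422, -0.834]] [ 0.49  -0.212  1.65 ]
top 550.9814452053323 550.9814452053323 316.7596496983335 248.33932481540523 -0.03860940474998796 [[-0.023, -1.0, -0.02], [-0.982, 0.026, -0.19], [0.19, 0.015, -0.982]] [-0.041  0.59   1.462]
```

View pics/scene0.png

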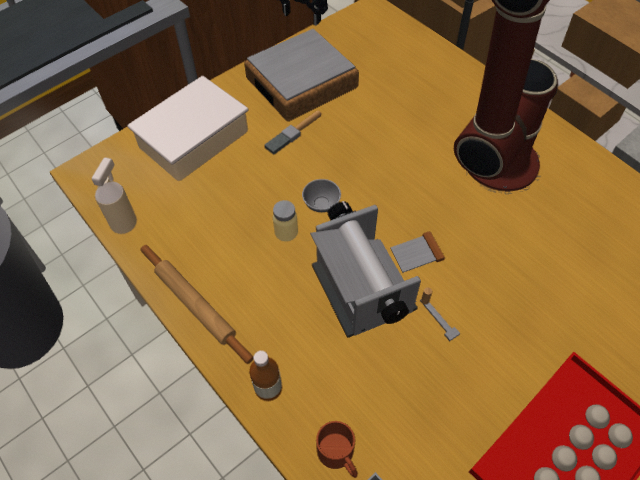

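View pics/top0.png

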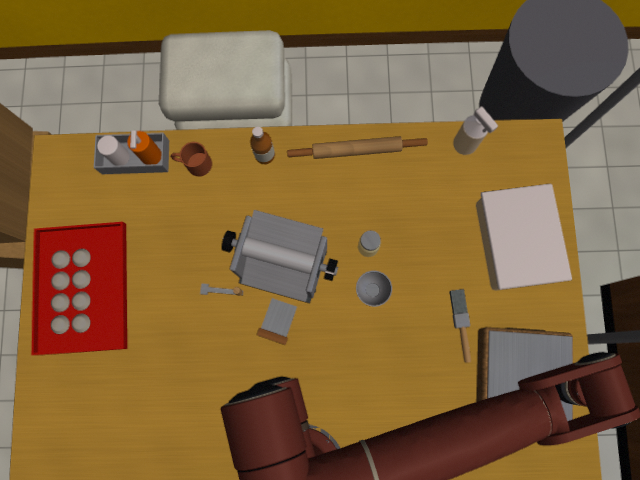

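The scene view shows the ring at about (340,211), the jar at (286,220) and the bowl at (322,195). The top view shows the ring at (332,270), the dial at (229,241), the jar at (370,243) and the bowl at (374,289).

```bash
cat > h.py <<'E'
import numpy as np,cv2
from scipy.spatial.transform import Rotation as Ro
def K(f): return np.array([[f["fx"],0,f["cx"]],[0,f["fy"],f["cy"]],[0,0,1.]])
def slopes(f,px):
    d=(np.array(px,float)-[f["cx"],f["cy"]])/[f["fx"],f["fy"]]
    s=d.copy()
    for _ in range(20): s=d/(1+f["k1"]*(s@s))
    return s
def pose(f,st=None):  # camera->world R,t
    if "R" in f: return f["R"].T,-f["R"].T@f["t"]
    q=np.array(st["tool_rot"]);Rt=Ro.from_quat(np.r_[q[1:],q[0]]).as_matrix();M=np.array(f["mount"])
    return Rt@M[:3,:3],Rt@M[:3,3]+np.array(st["tool_pos"])
def onplane(f,px,z,st=None):
    R,t=pose(f,st);d=R@np.r_[slopes(f,px),1];return t+d*(z-t[2])/d[2]
def proj(f,X,st=None):
    R,t=pose(f,st);c=R.T@(np.array(X)-t);s=c[:2]/c[2];s=s*(1+f["k1"]*(s@s))
    return s*[f["fx"],f["fy"]]+[f["cx"],f["cy"]]
E
python3 - <<'E'
from h import *
f=dict(np.load("top0.npz"));im=f["image"]
m=(im.max(2)<45).astype(np.uint8);roi=np.zeros_like(m);roi[215:300,210:350]=1
n,l,st,c=cv2.connectedComponentsWithStats(m*roi)
for i in range(1,n):
    if st[i,4]>25: print(st[i],c[i],onplane(f,c[i],.14))
P={}
for name,px,z in(("jar",(370,241),.1),("bowl",(374,289),.045),("scr",(280,316),.005),("crank",(222,291),.02)):print(name,onplane(f,px,z))
for n in("top","scene"):
    f=dict(np.load(n+"0.npz"));c=(332,270) if n=="top" else (340,211)
    a=f["image"][c[1]-30:c[1]+30,c[0]-40:c[0]+40,::-1];cv2.imwrite(f"pics/c_{n}.png",cv2.resize(a,(400,300),interpolation=cv2.INTER_CUBIC))
cv2.imwrite("pics/c.png",np.hstack([cv2.imread("pics/c_top.png"),cv2.imread("pics/c_scene.png")]))
E
```

```text
[222 231  14  21 192] [227.97395833 240.61979167] [0.59936938 0.17477211 0.14      ]
[327 259  10  13  98] [331.5        264.94897959] [ 0.52786859 -0.09434658  0.14      ]
[325 273   8   7  45] [328.51111111 276.17777778] [ 0.49880299 -0.08584335  0.14      ]
jar [ 0.59654629 -0.19959898  0.1       ]
bowl [ 0.47365669 -0.2096236   0.045     ]
scr [0.40925059 0.05177264 0.005     ]
crank [0.48149615 0.21213609 0.02      ]
```

View pics/c.png

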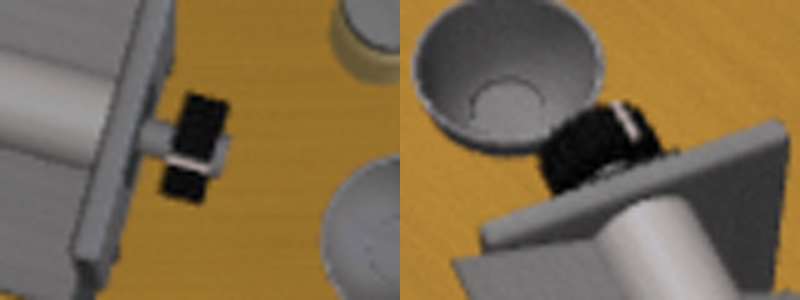

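The ring's centre is near (0.513,-0.09) and the machine's yaw is about -18°. The pale bar sits slightly to the front of the top, so the ring starts at roughly 0.3 rad. I'll move above the ring with the fingers shut.

{"name": "play_rows", "arguments": {
  "commands": [
    [32, -25.6, 0, 0, 0, 0],
    [32, -25.6, 0, 0, 0, 0],
    [32, -25.6, 0, 0, 0, 0],
    [32, -25.6, 0, 0, 0, 0],
    [32, -25.6, 0, 0, 0, 0]
  ],
  "hand": 0
}}

```text
time: 0.52
tool_pos: [0.3263, -0.4059, 0.2446]
tool_rot: [-0.0, 0.984, 0.18, -0.0]
contact_force: [0.3, -1.3, 0.2]
gripper_width: 0.3
grasp_force: 0.0
```

{"name": "play_rows", "arguments": {
  "commands": [
    [32, -25.6, 0, 0, 0, 0],
    [32, -25.6, 0, 0, 0, 0],
    [32, -25.6, 0, 0, 0, 0],
    [32, -25.6, 0, 0, 0, 0],
    [32, -25.6, 0, 0, 0, 0]
  ]
}}

```text
time: 0.93
tool_pos: [0.4305, -0.2294, 0.245]
tool_rot: [-0.0, 0.984, 0.18, -0.0]
contact_force: [1.1, -0.8, 0.1]
gripper_width: 0.001
grasp_force: 0.0
```

{"name": "play_rows", "arguments": {
  "commands": [
    [0, 0, 0, 0, 0, 6.5],
    [0, 0, 0, 0, 0, 6.5],
    [0, 0, 0, 0, 0, 6.5],
    [0, 0, 0, 0, 0, 6.5],
    [0, 0, 0, 0, 0, 6.5]
  ]
}}

```text
time: 1.35
tool_pos: [0.43, -0.2309, 0.2447]
tool_rot: [-0.0, 0.995, -0.105, -0.0]
contact_force: [0.4, -0.2, 0.6]
gripper_width: -0.0
grasp_force: 0.0
```

{"name": "play_rows", "arguments": {
  "commands": [
    [0, 0, 0, 0, 0, 6.5],
    [0, 0, 0, 0, 0, 0],
    [0, 0, 0, 0, 0, 0]
  ]
}}

```text
time: 1.6
tool_pos: [0.4299, -0.2312, 0.2449]
tool_rot: [-0.0, 0.988, -0.157, -0.0]
contact_force: [0.3, 0.3, 0.2]
gripper_width: 0.002
grasp_force: 0.0
```

```bash
cat > look.py <<'E'
import sys
from h import *
from plant import manip, imaging
st=manip.state();f=imaging.grab_frame("wrist");n=sys.argv[1]
np.savez(n+".npz",**f,tool_pos=st["tool_pos"],tool_rot=st["tool_rot"])
cv2.imwrite(f"pics/{n}.png",f["image"][:,:,::-1])
q=st["tool_rot"];Rt=Ro.from_quat(np.r_[q[1:],q[0]]).as_matrix()
print("t",st["time"],"tcp",np.round(st["tool_pos"],4),"yaw",np.degrees(np.arctan2(Rt[1,0],Rt[0,0])),"F",np.round(st["contact_force"],1))
E
python3 look.py w1; python3 -c "
from h import *
f=dict(np.load('w1.npz'));print(np.round(f['mount'],3),f['fx'])"
```

```text
t 1.6 tcp [ 0.4299 -0.2312  0.2449] yaw -18.05098205481151 F [0.3 0.3 0.2]
[[ 0.    -0.957 -0.289  0.074]
 [ 1.     0.     0.     0.   ]
 [-0.    -0.289  0.957 -0.128]
 [ 0.     0.     0.     1.   ]] 364.4373218602294
```

View pics/w1.png

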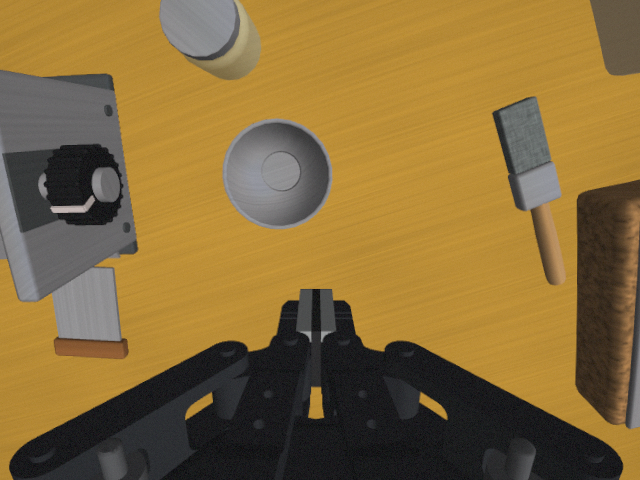

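The wrist view shows the ring at (84,185), with black rows from 143 to 226. The bar lies on the front of the rim at (70,209), the bowl is at (277,173) and the jar at (205,30).

```bash
python3 - <<'E'
from h import *
f=dict(np.load("w1.npz"));s=f
for px,z in(((122,185),.125),((84,143),.125),((84,226),.125),((106,184),.125),((277,173),.045),((200,22),.1)):
    print(px,z,onplane(f,px,z,s))
t=dict(np.load("top0.npz"));a=onplane(t,(330.8,269.6),.132);d=onplane(t,(228,240.6),.132)
v=d-a;yaw=np.degrees(np.arctan2(-v[0],v[1]));print("ring",a,"dial",d,np.linalg.norm(v),yaw)
for y in(-.011,0,.011):
  ps=[]
  for dx,dz in((0,0),(-.028,0),(.028,0),(0,.028)):
    u=v/np.linalg.norm(v);x=np.array([u[1],-u[0],0]);ps.append(proj(f,a*[1,1,0]+[0,0,.125+dz]+u*y+x*dx,s).round())
  print(y,*ps)
E
```

```text
(122, 185) 0.125 [ 0.5081162  -0.11606971  0.125     ]
(84, 143) 0.125 [ 0.54238604 -0.10354284  0.125     ]
(84, 226) 0.125 [ 0.49049228 -0.07586583  0.125     ]
(106, 184) 0.125 [ 0.51240157 -0.10551621  0.125     ]
(277, 173) 0.045 [ 0.47603814 -0.21019742  0.045     ]
(200, 22) 0.1 [ 0.59280897 -0.20205602  0.1       ]
ring [ 0.51699317 -0.09227802  0.132     ] dial [0.60112207 0.17614803 0.132     ] 0.28130094078046103 -17.401802859187043
-0.011 [102. 183.] [108. 223.] [ 95. 142.] [ 77. 190.]
0 [ 87. 184.] [ 94. 223.] [ 79. 143.] [ 60. 190.]
0.011 [ 72. 184.] [ 79. 223.] [ 64. 143.] [ 44. 191.]
```

{"name": "play_rows", "arguments": {
  "commands": [
    [21, -40, 0, 0, 0, 0],
    [21, -40, 0, 0, 0, 0],
    [21, -40, 0, 0, 0, 0],
    [21, -39, 0, 0, 0, 0],
    [0, 0, 0, 0, 0, 0]
  ]
}}

```text
time: 2.07
tool_pos: [0.5534, -0.1113, 0.2449]
tool_rot: [-0.001, 0.988, -0.154, 0.0]
contact_force: [0.6, -0.2, -0.4]
gripper_width: 0.001
grasp_force: 0.0
```

{"name": "play_rows", "arguments": {
  "commands": [
    [0, 0, 28, 0, 0, 0],
    [0, 0, 28, 0, 0, 0],
    [0, 0, 28.5, 0, 0, 0],
    [0, 0, 0, 0, 0, 0]
  ]
}}

```text
time: 2.4
tool_pos: [0.5461, -0.1144, 0.1537]
tool_rot: [-0.001, 0.988, -0.157, -0.006]
contact_force: [-1.2, 0.5, -1.9]
gripper_width: 0.0
grasp_force: 0.0
```

{"name": "play_rows", "arguments": {
  "commands": [
    [-11, 0, 0, 0, 0, 0],
    [-11, 0, 0, 0, 0, 0],
    [-11, 0, 0, 0, 0, 0],
    [-11, 0, 0, 0, 0, 0]
  ]
}}

```text
time: 2.73
tool_pos: [0.5095, -0.1028, 0.1637]
tool_rot: [0.0, 0.987, -0.158, 0.002]
contact_force: [1.2, -0.3, 1.8]
gripper_width: 0.001
grasp_force: 1.0
```

{"name": "play_rows", "arguments": {
  "commands": [
    [-11, 0, 0, 0, 0, 0],
    [-11, 0, 0, 0, 0, 0],
    [-11, 0, 0, 0, 0, 0],
    [-11, 0, 0, 0, 0, 0],
    [0, 0, 0, 0, 0, 0]
  ]
}}

```text
time: 3.15
tool_pos: [0.4659, -0.0882, 0.1622]
tool_rot: [0.0, 0.987, -0.158, 0.001]
contact_force: [0.6, -0.6, 0.9]
gripper_width: 0.001
grasp_force: 0.0
```

```bash
python3 look.py w2
```

```text
t 3.15 tcp [ 0.4659 -0.0882  0.1622] yaw -18.156837224079432 F [ 0.6 -0.6  0.9]
```

View pics/w2.png

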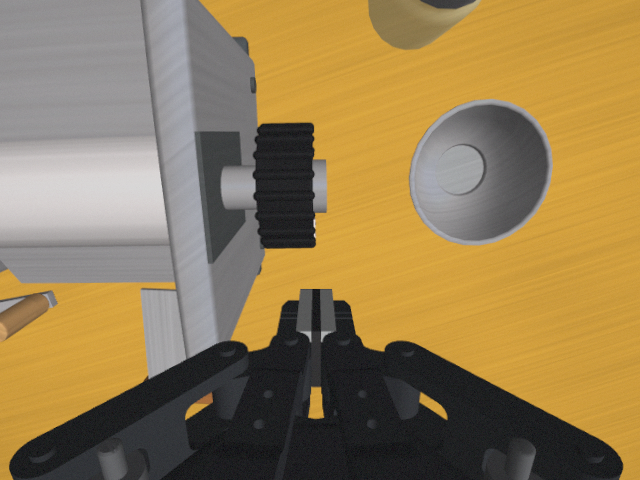

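The wrist view now shows the ring over columns 258-315 and rows 123-247. The fingertip, centred at column 318, is about 13 mm too far outboard, and the bar has turned to the front, with a speck at (314,228). I'll estimate the angle, then shift inward.

```bash
cat > ang.py <<'E'
import sys
from h import *
# ring frame refined; usage: ang.py name  -> pale pixels near the rim and their angle
yaw=np.radians(-17.8);X=np.array([np.cos(yaw),np.sin(yaw),0]);Y=np.array([-X[1],X[0],0])
C=np.array([.516,-.092,.125])
def rim(th,y,r=.028): return C+Y*y+r*(-np.sin(th)*X+np.cos(th)*np.array([0,0,1]))
def run(f,st=None):
    im=f["image"].astype(int);pale=(im.min(2)>140)&(im.max(2)-im.min(2)<70)
    hull=np.array([proj(f,rim(t,y),st) for t in np.linspace(0,6.28,40) for y in(-.0125,.011)])
    R,t=pose(f,st);out=[]
    m=np.zeros(pale.shape,np.uint8);cv2.fillConvexPoly(m,cv2.convexHull(hull.astype(np.float32)).astype(int),1)
    for v,u in zip(*np.nonzero(pale&(m>0))):
        d=R@np.r_[slopes(f,(u,v)),1];o=t-C;dx,dz,ox,oz=d@X,d[2],o@X,o[2]
        a=dx*dx+dz*dz;b=ox*dx+oz*dz;c=ox*ox+oz*oz-.028**2;D=b*b-a*c
        if D<0: continue
        k=(-b-D**.5)/a;p=o+k*d
        if abs(p@Y)<.0115: out.append(("rim",np.arctan2(-(p@X),p[2])))
        else:
            k=(-.011-o@Y)/(d@Y);p=o+k*d;r=np.hypot(p@X,p[2])
            if .014<r<.027: out.append(("face",np.arctan2(-(p@X),p[2])))
    for n in("rim","face"):
        a=np.array([x for k,x in out if k==n])
        if len(a): print("  ",n,len(a),"median %.2f  range %.2f..%.2f"%(np.median(a),*np.percentile(a,[10,90])))
    print("  box",hull.min(0).round(),hull.max(0).round())
if __name__=="__main__":
    for n in sys.argv[1:]:
        f=dict(np.load(n+".npz"));print(n);run(f,f if "mount" in f else None)
E
python3 ang.py w1 w2 top0 scene0
```

```text
w1
   rim 211 median 0.42  range 0.34..0.48
   face 61 median 0.44  range 0.38..0.51
  box [ 43. 144.] [125. 226.]
w2
   rim 28 median -0.18  range -0.25..0.10
  box [254. 123.] [317. 249.]
top0
   rim 4 median 0.36  range 0.35..0.38
  box [324. 259.] [338. 282.]
scene0
   rim 8 median 0.50  range 0.46..0.54
  box [326. 200.] [352. 224.]
```

{"name": "play_rows", "arguments": {
  "commands": [
    [0, -4, -25, 0, 0, 0],
    [0, -4, 0, 0, 0, 0],
    [31, -4, 0, 0, 0, 0],
    [31, 0, 0, 0, 0, 0],
    [31, 0, 0, 0, 0, 0]
  ]
}}

```text
time: 3.62
tool_pos: [0.5606, -0.1063, 0.1865]
tool_rot: [0.0, 0.987, -0.158, 0.001]
contact_force: [0.1, 0.4, 0.3]
gripper_width: -0.003
grasp_force: 0.0
```

{"name": "play_rows", "arguments": {
  "commands": [
    [0, 0, 0, 0, 0, 0],
    [0, 0, 0, 0, 0, 0]
  ]
}}

```text
time: 3.78
tool_pos: [0.5599, -0.1064, 0.1854]
tool_rot: [-0.0, 0.987, -0.158, -0.0]
contact_force: [-0.4, 0.8, -0.1]
gripper_width: -0.001
grasp_force: 0.0
```

```bash
cat > chk.py <<'E'
import sys
from ang import *
from plant import manip, imaging
n=sys.argv[1]
st=manip.state();d=np.array(st["tool_pos"])-C
print("t %.2f"%st["time"],"tcp in ring frame mm",np.round([d@X*1e3,d@Y*1e3,st["tool_pos"][2]*1e3],1),np.round(st["contact_force"],1),"dz/rot",np.round(st["tool_rot"],3))
for c in sys.argv[2:] or ["wrist","top","scene"]:
    s=manip.state();f=imaging.grab_frame(c);print(c);run(f,s if c=="wrist" else None)
    cv2.imwrite(f"pics/{n}_{c}.png",f["image"][:,:,::-1])
E
python3 chk.py s1
```

```text
t 3.78 tcp in ring frame mm [ 46.2  -0.3 185.4] [-0.4  0.8 -0.1] dz/rot [-0.     0.987 -0.158 -0.   ]
wrist
   rim 62 median -0.71  range -0.74..-0.64
  box [294. 294.] [339. 392.]
top
  box [324. 259.] [338. 282.]
scene
   rim 1 median -0.83  range -0.83..-0.83
  box [326. 200.] [352. 224.]
```

The start angle measures 0.43 rad and agrees across the views, so I'll aim for a final angle of about 13.2-15.2 rad. Next is a full stroke, centred.

{"name": "play_rows", "arguments": {
  "commands": [
    [0, 0, 9, 0, 0, 0],
    [0, 0, 8, 0, 0, 0],
    [0, 0, 8, 0, 0, 0],
    [0, 0, 0, 0, 0, 0]
  ]
}}

```text
time: 4.27
tool_pos: [0.5568, -0.1053, 0.158]
tool_rot: [-0.0, 0.987, -0.158, -0.002]
contact_force: [-0.7, 0.0, -0.6]
gripper_width: 0.004
grasp_force: 0.0
```

{"name": "play_rows", "arguments": {
  "commands": [
    [-11, 0, 0, 0, 0, 0],
    [-11, 0, 0, 0, 0, 0],
    [-11, 0, 0, 0, 0, 0],
    [-11, 0, 0, 0, 0, 0],
    [-11, 0, 0, 0, 0, 0]
  ]
}}

```text
time: 4.68
tool_pos: [0.507, -0.0893, 0.1621]
tool_rot: [0.001, 0.987, -0.158, 0.002]
contact_force: [1.5, -1.9, 3.2]
gripper_width: 0.004
grasp_force: 1.5
```

{"name": "play_rows", "arguments": {
  "commands": [
    [-11, 0, 0, 0, 0, 0],
    [-11, 0, 0, 0, 0, 0],
    [-11, 0, 0, 0, 0, 0],
    [0, 0, 0, 0, 0, 0]
  ]
}}

```text
time: 5.02
tool_pos: [0.4736, -0.0778, 0.1603]
tool_rot: [-0.0, 0.987, -0.158, -0.001]
contact_force: [-0.7, -0.1, -0.3]
gripper_width: 0.001
grasp_force: 0.0
```

```bash
python3 chk.py s2
```

```text
t 5.02 tcp in ring frame mm [-44.7   0.6 160.3] [-0.7 -0.1 -0.3] dz/rot [-0.     0.987 -0.158 -0.001]
wrist
   rim 49 median -0.23  range -0.31..-0.04
  box [286. 133.] [349. 259.]
top
  box [324. 259.] [338. 282.]
scene
   rim 1 median -0.83  range -0.83..-0.83
  box [326. 200.] [352. 224.]
```

View pics/s2_wrist.png

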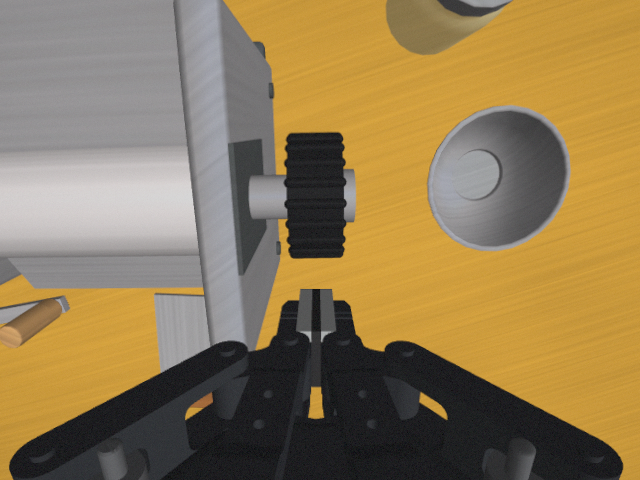

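The ring is centred under the stroke line, at columns 286-345, and the bar has gone out of sight below the front. The pale pixels found were the shaft, so I'll tighten the filter and keep stroking.

{"name": "play_rows", "arguments": {
  "commands": [
    [0, 0, -25, 0, 0, 0],
    [30, 0, 0, 0, 0, 0],
    [31, 0, 0, 0, 0, 0],
    [31, 0, 0, 0, 0, 0],
    [0, 0, 0, 0, 0, 0]
  ]
}}

```text
time: 5.58
tool_pos: [0.5664, -0.1089, 0.1852]
tool_rot: [0.0, 0.987, -0.159, 0.001]
contact_force: [-0.9, 0.4, -0.8]
gripper_width: -0.001
grasp_force: 0.0
```

{"name": "play_rows", "arguments": {
  "commands": [
    [0, 0, 9, 0, 0, 0],
    [0, 0, 8, 0, 0, 0],
    [0, 0, 8, 0, 0, 0],
    [0, 0, 0, 0, 0, 0]
  ]
}}

```text
time: 5.92
tool_pos: [0.5602, -0.1064, 0.1577]
tool_rot: [-0.0, 0.987, -0.158, -0.002]
contact_force: [-0.6, 1.1, -0.3]
gripper_width: -0.003
grasp_force: 0.0
```

{"name": "play_rows", "arguments": {
  "commands": [
    [-11, 0, 0, 0, 0, 0],
    [-11, 0, 0, 0, 0, 0],
    [-11, 0, 0, 0, 0, 0],
    [-11, 0, 0, 0, 0, 0],
    [-11, 0, 0, 0, 0, 0]
  ]
}}

```text
time: 6.33
tool_pos: [0.5104, -0.0903, 0.1623]
tool_rot: [0.001, 0.987, -0.158, 0.002]
contact_force: [1.1, -1.6, 3.6]
gripper_width: 0.003
grasp_force: 1.3
```

{"name": "play_rows", "arguments": {
  "commands": [
    [-11, 0, 0, 0, 0, 0],
    [-11, 0, 0, 0, 0, 0],
    [-11, 0, 0, 0, 0, 0],
    [0, 0, 0, 0, 0, 0],
    [0, 0, -25, 0, 0, 0]
  ]
}}

```text
time: 6.75
tool_pos: [0.4751, -0.0784, 0.1807]
tool_rot: [-0.001, 0.987, -0.158, -0.005]
contact_force: [0.3, 0.1, -1.2]
gripper_width: 0.001
grasp_force: 0.0
```

```bash
sed -i 's/<.0115: out/<.009: out/' ang.py; python3 chk.py s3
```

```text
t 6.75 tcp in ring frame mm [-43.1   0.5 180.7] [ 0.3  0.1 -1.2] dz/rot [-0.001  0.987 -0.158 -0.005]
wrist
   rim 18 median -1.44  range -1.45..-1.44
  box [290. 135.] [344. 248.]
top
  box [324. 259.] [338. 282.]
scene
   rim 2 median -1.46  range -1.50..-1.42
  box [326. 200.] [352. 224.]
```

Wrist and scene agree on -1.44, so the ring is at 4.84 rad after three strokes (about 1.5 each). I'll continue.

{"name": "play_rows", "arguments": {
  "commands": [
    [30, 0, 0, 0, 0, 0],
    [30, 0, 0, 0, 0, 0],
    [30, 0, 0, 0, 0, 0],
    [0, 0, 0, 0, 0, 0]
  ]
}}

```text
time: 7.23
tool_pos: [0.5673, -0.1092, 0.1841]
tool_rot: [0.0, 0.987, -0.159, 0.0]
contact_force: [-0.9, 0.1, -0.3]
gripper_width: -0.001
grasp_force: 0.0
```

{"name": "play_rows", "arguments": {
  "commands": [
    [0, 0, 9, 0, 0, 0],
    [0, 0, 8, 0, 0, 0],
    [0, 0, 8, 0, 0, 0],
    [0, 0, 0, 0, 0, 0]
  ]
}}

```text
time: 7.57
tool_pos: [0.5619, -0.1069, 0.1575]
tool_rot: [-0.0, 0.987, -0.158, -0.003]
contact_force: [0.4, -0.2, -0.5]
gripper_width: -0.003
grasp_force: 0.0
```

{"name": "play_rows", "arguments": {
  "commands": [
    [-11, 0, 0, 0, 0, 0],
    [-11, 0, 0, 0, 0, 0],
    [-11, 0, 0, 0, 0, 0],
    [-11, 0, 0, 0, 0, 0],
    [-11, 0, 0, 0, 0, 0]
  ]
}}

```text
time: 7.98
tool_pos: [0.5123, -0.0908, 0.1622]
tool_rot: [0.001, 0.987, -0.158, 0.002]
contact_force: [1.9, -1.3, 3.2]
gripper_width: 0.002
grasp_force: 1.8
```

{"name": "play_rows", "arguments": {
  "commands": [
    [-11, 0, 0, 0, 0, 0],
    [-11, 0, 0, 0, 0, 0],
    [-11, 0, 0, 0, 0, 0],
    [0, 0, 0, 0, 0, 0],
    [0, 0, -25, 0, 0, 0]
  ]
}}

```text
time: 8.4
tool_pos: [0.477, -0.079, 0.1806]
tool_rot: [-0.001, 0.987, -0.158, -0.005]
contact_force: [0.5, -0.3, -1.2]
gripper_width: 0.001
grasp_force: 0.0
```

```bash
python3 chk.py s4
```

```text
t 8.40 tcp in ring frame mm [-41.1   0.4 180.6] [ 0.5 -0.3 -1.2] dz/rot [-0.001  0.987 -0.158 -0.005]
wrist
   rim 402 median -0.42  range -0.48..-0.36
   face 21 median -0.54  range -0.70..-0.43
  box [290. 139.] [344. 251.]
top
  box [324. 259.] [338. 282.]
scene
   rim 8 median -0.37  range -0.41..-0.33
   face 1 median -0.41  range -0.41..-0.41
  box [326. 200.] [352. 224.]
```

{"name": "play_rows", "arguments": {
  "commands": [
    [30, 0, 0, 0, 0, 0],
    [30, 0, 0, 0, 0, 0],
    [30, 0, 0, 0, 0, 0],
    [0, 0, 0, 0, 0, 0]
  ]
}}

```text
time: 8.88
tool_pos: [0.5692, -0.1098, 0.1841]
tool_rot: [0.0, 0.987, -0.159, 0.0]
contact_force: [-1.7, 0.4, 0.1]
gripper_width: 0.003
grasp_force: 0.0
```

{"name": "play_rows", "arguments": {
  "commands": [
    [0, 0, 9, 0, 0, 0],
    [0, 0, 8, 0, 0, 0],
    [0, 0, 8, 0, 0, 0],
    [0, 0, 0, 0, 0, 0]
  ]
}}

```text
time: 9.22
tool_pos: [0.5638, -0.1075, 0.1575]
tool_rot: [-0.0, 0.987, -0.158, -0.002]
contact_force: [-1.5, 0.1, -0.9]
gripper_width: -0.002
grasp_force: 0.0
```

{"name": "play_rows", "arguments": {
  "commands": [
    [-11, 0, 0, 0, 0, 0],
    [-11, 0, 0, 0, 0, 0],
    [-11, 0, 0, 0, 0, 0],
    [-11, 0, 0, 0, 0, 0],
    [-11, 0, 0, 0, 0, 0]
  ]
}}

```text
time: 9.63
tool_pos: [0.5142, -0.0914, 0.1622]
tool_rot: [0.001, 0.987, -0.158, 0.002]
contact_force: [2.4, -0.9, 3.1]
gripper_width: -0.002
grasp_force: 1.4
```

{"name": "play_rows", "arguments": {
  "commands": [
    [-11, 0, 0, 0, 0, 0],
    [-11, 0, 0, 0, 0, 0],
    [-11, 0, 0, 0, 0, 0],
    [0, 0, 0, 0, 0, 0],
    [0, 0, -25, 0, 0, 0]
  ]
}}

```text
time: 10.05
tool_pos: [0.4789, -0.0796, 0.1806]
tool_rot: [-0.001, 0.987, -0.158, -0.005]
contact_force: [-0.1, 0.2, -0.1]
gripper_width: -0.002
grasp_force: 0.0
```

```bash
python3 chk.py s5
```

```text
t 10.05 tcp in ring frame mm [-39.1   0.4 180.6] [-0.1  0.2 -0.1] dz/rot [-0.001  0.987 -0.158 -0.005]
wrist
   rim 197 median 0.91  range 0.81..1.08
   face 7 median 1.08  range 1.06..1.40
  box [290. 143.] [344. 255.]
top
  box [324. 259.] [338. 282.]
scene
   rim 2 median 1.05  range 1.03..1.06
  box [326. 200.] [352. 224.]
```

The ring is at about 7.2 rad after five strokes, roughly 1.35 per stroke. Three more strokes should bring the bar back into view at about 11.2.

{"name": "play_rows", "arguments": {
  "commands": [
    [29, 0, 0, 0, 0, 0],
    [29, 0, 0, 0, 0, 0],
    [29, 0, 0, 0, 0, 0],
    [0, 0, 0, 0, 0, 0]
  ]
}}

```text
time: 10.53
tool_pos: [0.5681, -0.1094, 0.1842]
tool_rot: [0.0, 0.987, -0.159, 0.0]
contact_force: [-0.8, -0.5, -0.3]
gripper_width: -0.001
grasp_force: 0.0
```

{"name": "play_rows", "arguments": {
  "commands": [
    [0, 0, 9, 0, 0, 0],
    [0, 0, 8, 0, 0, 0],
    [0, 0, 8, 0, 0, 0],
    [0, 0, 0, 0, 0, 0]
  ]
}}

```text
time: 10.87
tool_pos: [0.5628, -0.1072, 0.1575]
tool_rot: [-0.0, 0.987, -0.158, -0.003]
contact_force: [-0.2, 0.1, -0.4]
gripper_width: -0.002
grasp_force: 0.0
```

{"name": "play_rows", "arguments": {
  "commands": [
    [-11, 0, 0, 0, 0, 0],
    [-11, 0, 0, 0, 0, 0],
    [-11, 0, 0, 0, 0, 0],
    [-11, 0, 0, 0, 0, 0],
    [-11, 0, 0, 0, 0, 0]
  ]
}}

```text
time: 11.28
tool_pos: [0.5133, -0.0911, 0.1622]
tool_rot: [0.001, 0.987, -0.158, 0.002]
contact_force: [0.5, -1.2, 2.5]
gripper_width: -0.003
grasp_force: 1.4
```

{"name": "play_rows", "arguments": {
  "commands": [
    [-11, 0, 0, 0, 0, 0],
    [-11, 0, 0, 0, 0, 0],
    [-11, 0, 0, 0, 0, 0],
    [0, 0, 0, 0, 0, 0],
    [0, 0, -25, 0, 0, 0]
  ]
}}

```text
time: 11.7
tool_pos: [0.4779, -0.0793, 0.1806]
tool_rot: [-0.001, 0.987, -0.158, -0.005]
contact_force: [-0.0, 0.6, -1.2]
gripper_width: 0.003
grasp_force: 0.0
```

```bash
python3 chk.py s6
```

```text
t 11.70 tcp in ring frame mm [-40.1   0.5 180.6] [-0.   0.6 -1.2] dz/rot [-0.001  0.987 -0.158 -0.005]
wrist
  box [290. 141.] [344. 253.]
top
  box [324. 259.] [338. 282.]
scene
  box [326. 200.] [352. 224.]
```

{"name": "play_rows", "arguments": {
  "commands": [
    [29, 0, 0, 0, 0, 0],
    [29, 0, 0, 0, 0, 0],
    [29, 0, 0, 0, 0, 0],
    [0, 0, 0, 0, 0, 0]
  ]
}}

```text
time: 12.18
tool_pos: [0.5672, -0.1091, 0.1842]
tool_rot: [0.0, 0.987, -0.159, 0.0]
contact_force: [-0.7, -0.3, -0.2]
gripper_width: -0.002
grasp_force: 0.0
```

{"name": "play_rows", "arguments": {
  "commands": [
    [0, 0, 9, 0, 0, 0],
    [0, 0, 8, 0, 0, 0],
    [0, 0, 8, 0, 0, 0],
    [0, 0, 0, 0, 0, 0]
  ]
}}

```text
time: 12.52
tool_pos: [0.5619, -0.1069, 0.1575]
tool_rot: [-0.0, 0.987, -0.158, -0.003]
contact_force: [-0.5, -0.2, -0.4]
gripper_width: 0.002
grasp_force: 0.0
```

{"name": "play_rows", "arguments": {
  "commands": [
    [-11, 0, 0, 0, 0, 0],
    [-11, 0, 0, 0, 0, 0],
    [-11, 0, 0, 0, 0, 0],
    [-11, 0, 0, 0, 0, 0],
    [-11, 0, 0, 0, 0, 0]
  ]
}}

```text
time: 12.93
tool_pos: [0.5123, -0.0909, 0.1622]
tool_rot: [0.001, 0.987, -0.158, 0.002]
contact_force: [1.4, -1.4, 2.5]
gripper_width: -0.001
grasp_force: 1.4
```

{"name": "play_rows", "arguments": {
  "commands": [
    [-11, 0, 0, 0, 0, 0],
    [-11, 0, 0, 0, 0, 0],
    [-11, 0, 0, 0, 0, 0],
    [0, 0, 0, 0, 0, 0],
    [0, 0, -25, 0, 0, 0]
  ]
}}

```text
time: 13.35
tool_pos: [0.477, -0.079, 0.1806]
tool_rot: [-0.001, 0.987, -0.158, -0.005]
contact_force: [-0.4, 0.5, -0.4]
gripper_width: 0.004
grasp_force: 0.0
```

```bash
python3 chk.py s7
```

```text
t 13.35 tcp in ring frame mm [-41.1   0.4 180.6] [-0.4  0.5 -0.4] dz/rot [-0.001  0.987 -0.158 -0.005]
wrist
  box [290. 139.] [344. 251.]
top
  box [324. 259.] [338. 282.]
scene
  box [326. 200.] [352. 224.]
```

{"name": "play_rows", "arguments": {
  "commands": [
    [29, 0, 0, 0, 0, 0],
    [29, 0, 0, 0, 0, 0],
    [29, 0, 0, 0, 0, 0],
    [0, 0, 0, 0, 0, 0]
  ]
}}

```text
time: 13.83
tool_pos: [0.5663, -0.1088, 0.1842]
tool_rot: [0.0, 0.987, -0.159, 0.0]
contact_force: [-0.5, 0.2, -0.8]
gripper_width: -0.0
grasp_force: 0.0
```

{"name": "play_rows", "arguments": {
  "commands": [
    [0, 0, 9, 0, 0, 0],
    [0, 0, 8, 0, 0, 0],
    [0, 0, 8, 0, 0, 0],
    [0, 0, 0, 0, 0, 0]
  ]
}}

```text
time: 14.17
tool_pos: [0.561, -0.1066, 0.1575]
tool_rot: [-0.0, 0.987, -0.158, -0.003]
contact_force: [-0.6, 0.1, -0.0]
gripper_width: -0.006
grasp_force: 0.0
```

{"name": "play_rows", "arguments": {
  "commands": [
    [-11, 0, 0, 0, 0, 0],
    [-11, 0, 0, 0, 0, 0],
    [-11, 0, 0, 0, 0, 0],
    [-11, 0, 0, 0, 0, 0],
    [-11, 0, 0, 0, 0, 0]
  ]
}}

```text
time: 14.58
tool_pos: [0.5114, -0.0905, 0.1622]
tool_rot: [0.001, 0.987, -0.158, 0.002]
contact_force: [1.6, -0.6, 4.5]
gripper_width: -0.0
grasp_force: 1.7
```

{"name": "play_rows", "arguments": {
  "commands": [
    [-11, 0, 0, 0, 0, 0],
    [-11, 0, 0, 0, 0, 0],
    [-11, 0, 0, 0, 0, 0],
    [0, 0, 0, 0, 0, 0],
    [0, 0, -25, 0, 0, 0]
  ]
}}

```text
time: 15.0
tool_pos: [0.4761, -0.0787, 0.1807]
tool_rot: [-0.001, 0.987, -0.158, -0.005]
contact_force: [0.2, -0.4, -0.3]
gripper_width: 0.003
grasp_force: 0.0
```

```bash
python3 chk.py s8
```

```text
t 15.00 tcp in ring frame mm [-42.1   0.4 180.7] [ 0.2 -0.4 -0.3] dz/rot [-0.001  0.987 -0.158 -0.005]
wrist
   rim 339 median -1.01  range -1.11..-0.92
   face 32 median -1.43  range -2.14..-1.09
  box [290. 137.] [344. 250.]
top
  box [324. 259.] [338. 282.]
scene
   rim 5 median -0.93  range -0.96..-0.89
   face 1 median -2.43  range -2.43..-2.43
  box [326. 200.] [352. 224.]
```

The ring is at about 11.6 rad. Two more strokes should bring it to about 14.4.

{"name": "play_rows", "arguments": {
  "commands": [
    [30, 0, 0, 0, 0, 0],
    [29, 0, 0, 0, 0, 0],
    [29, 0, 0, 0, 0, 0],
    [0, 0, 0, 0, 0, 0]
  ]
}}

```text
time: 15.48
tool_pos: [0.5663, -0.1089, 0.1842]
tool_rot: [0.0, 0.987, -0.159, 0.0]
contact_force: [-0.3, 0.5, -0.3]
gripper_width: 0.005
grasp_force: 0.0
```

{"name": "play_rows", "arguments": {
  "commands": [
    [0, 0, 9, 0, 0, 0],
    [0, 0, 8, 0, 0, 0],
    [0, 0, 8, 0, 0, 0],
    [0, 0, 0, 0, 0, 0]
  ]
}}

```text
time: 15.82
tool_pos: [0.5609, -0.1066, 0.1575]
tool_rot: [-0.0, 0.987, -0.158, -0.003]
contact_force: [0.2, 0.8, 0.2]
gripper_width: -0.0
grasp_force: 0.0
```

{"name": "play_rows", "arguments": {
  "commands": [
    [-11, 0, 0, 0, 0, 0],
    [-11, 0, 0, 0, 0, 0],
    [-11, 0, 0, 0, 0, 0],
    [-11, 0, 0, 0, 0, 0],
    [-11, 0, 0, 0, 0, 0]
  ]
}}

```text
time: 16.23
tool_pos: [0.5114, -0.0905, 0.1622]
tool_rot: [0.001, 0.987, -0.158, 0.002]
contact_force: [2.1, -1.4, 3.2]
gripper_width: -0.0
grasp_force: 1.6
```

{"name": "play_rows", "arguments": {
  "commands": [
    [-11, 0, 0, 0, 0, 0],
    [-11, 0, 0, 0, 0, 0],
    [-11, 0, 0, 0, 0, 0],
    [0, 0, 0, 0, 0, 0],
    [0, 0, -25, 0, 0, 0]
  ]
}}

```text
time: 16.65
tool_pos: [0.4761, -0.0787, 0.1807]
tool_rot: [-0.001, 0.987, -0.158, -0.005]
contact_force: [-0.7, 0.1, -1.4]
gripper_width: 0.001
grasp_force: 0.0
```

```bash
python3 chk.py s9
```

```text
t 16.65 tcp in ring frame mm [-42.1   0.4 180.7] [-0.7  0.1 -1.4] dz/rot [-0.001  0.987 -0.158 -0.005]
wrist
   rim 363 median 0.29  range 0.22..0.36
   face 43 median 0.87  range 0.33..1.99
  box [290. 137.] [344. 250.]
top
  box [324. 259.] [338. 282.]
scene
   rim 10 median 0.32  range 0.28..0.38
   face 1 median 0.38  range 0.38..0.38
  box [326. 200.] [352. 224.]
```

The ring is at 12.87 rad, so one last stroke will take it to about 14.2. Then I'll retreat.

{"name": "play_rows", "arguments": {
  "commands": [
    [30, 0, 0, 0, 0, 0],
    [29, 0, 0, 0, 0, 0],
    [29, 0, 0, 0, 0, 0],
    [0, 0, 0, 0, 0, 0]
  ]
}}

```text
time: 17.13
tool_pos: [0.5663, -0.1089, 0.1842]
tool_rot: [0.0, 0.987, -0.159, 0.0]
contact_force: [-0.7, 0.0, -0.5]
gripper_width: 0.001
grasp_force: 0.0
```

{"name": "play_rows", "arguments": {
  "commands": [
    [0, 0, 9, 0, 0, 0],
    [0, 0, 8, 0, 0, 0],
    [0, 0, 8, 0, 0, 0],
    [0, 0, 0, 0, 0, 0]
  ]
}}

```text
time: 17.47
tool_pos: [0.561, -0.1066, 0.1575]
tool_rot: [-0.0, 0.987, -0.158, -0.003]
contact_force: [-0.4, 0.3, -0.1]
gripper_width: -0.002
grasp_force: 0.0
```

{"name": "play_rows", "arguments": {
  "commands": [
    [-11, 0, 0, 0, 0, 0],
    [-11, 0, 0, 0, 0, 0],
    [-11, 0, 0, 0, 0, 0],
    [-11, 0, 0, 0, 0, 0],
    [-11, 0, 0, 0, 0, 0]
  ]
}}

```text
time: 17.88
tool_pos: [0.5113, -0.0906, 0.1622]
tool_rot: [0.001, 0.987, -0.158, 0.002]
contact_force: [1.8, -1.6, 3.7]
gripper_width: 0.003
grasp_force: 1.6
```

{"name": "play_rows", "arguments": {
  "commands": [
    [-11, 0, 0, 0, 0, 0],
    [-11, 0, 0, 0, 0, 0],
    [-11, 0, 0, 0, 0, 0],
    [0, 0, 0, 0, 0, 0],
    [0, 0, -25, 0, 0, 0]
  ]
}}

```text
time: 18.3
tool_pos: [0.476, -0.0787, 0.1807]
tool_rot: [-0.001, 0.987, -0.158, -0.005]
contact_force: [-1.1, -0.6, -0.7]
gripper_width: 0.004
grasp_force: 0.0
```

{"name": "play_rows", "arguments": {
  "commands": [
    [0, 0, -40, 0, 0, 0],
    [0, 30, -20, 0, 0, 0],
    [0, 40, 0, 0, 0, 0],
    [0, 40, 0, 0, 0, 0],
    [0, 40, 0, 0, 0, 0]
  ]
}}

```text
time: 18.72
tool_pos: [0.4327, -0.2238, 0.2469]
tool_rot: [0.001, 0.988, -0.158, 0.001]
contact_force: [0.5, 0.4, 1.2]
gripper_width: 0.002
grasp_force: 0.0
```

{"name": "play_rows", "arguments": {
  "commands": [
    [0, 0, 0, 0, 0, 0],
    [0, 0, 0, 0, 0, 0],
    [0, 0, 0, 0, 0, 0]
  ]
}}

```text
time: 18.97
tool_pos: [0.4329, -0.2223, 0.2456]
tool_rot: [-0.0, 0.987, -0.159, 0.0]
contact_force: [-0.4, 0.2, -0.5]
gripper_width: 0.0
grasp_force: 0.0
```

```bash
python3 chk.py s10
```

```text
t 18.97 tcp in ring frame mm [ -39.3 -149.5  245.6] [-0.4  0.2 -0.5] dz/rot [-0.     0.987 -0.159  0.   ]
wrist
   face 54 median 1.78  range 1.70..1.86
  box [ 58. 144.] [137. 226.]
top
  box [324. 259.] [338. 282.]
scene
  box [326. 200.] [352. 224.]
```

View pics/s10_wrist.png

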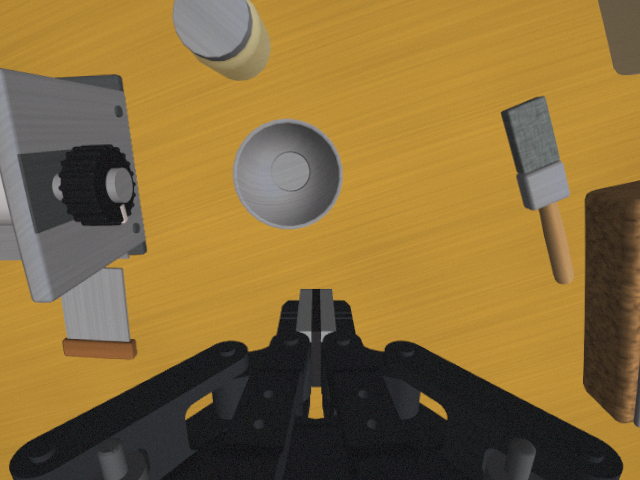

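The wrist view shows the bar on the ring's outer face at (123,214), at 1.75 rad past the top. That puts the ring at about 14.3 rad, roughly 2.2-2.3 turns. The bowl, jar, scraper and brush are undisturbed and the hand is clear.

```bash
python3 -c "
from plant import manip
print(manip.job_done())"
```

```text
the job is handed in; nothing more can be done
None
```

I loosened the locking ring by about 2.2 turns from its start (2.3 from tight), within the half-turn limit, then took the hand clear and handed the job in at about 19 s.

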